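# Open the roll-top console and set its display

## Robot

A 6-joint arm with a two-finger parallel gripper is mounted at the origin on the work surface. World frame = base frame: x ahead of the robot, y to its left, z up, the work surface at z = 0. Lengths are in m, angles in degrees, forces in N, time in s.
With the tool pointing down it reaches from about 0.4 to 0.825 m from the base axis. Payload 7 kg.
Tool frame: the origin (TCP) lies between the finger pads, 19 mm behind the fingertips; this is the grasp point; z points along the fingers, y is the line along which they close (so a half turn about z gives the same grasp; the last joint's range is limited). The gripper opens to 88 mm and grips with 3 to 60 N. Pads are 19 mm wide; open, the fingers measure 130 mm over their backs; the gripper's body (78 mm by 193 mm) begins 47 mm behind the grasp point.
Start: joints at [-53.05, 20.546, 0.682, 0, -70.136, -16.507], TCP at [0.236, -0.632, 0.245] pointing down, gripper open.
Joint ranges: [-176.03, 176.03], [-82.01, 121.73], [-58.28, 71.71], [-173.87, 95.51], [-174.79, -0.11], [-173.66, 173.66]. Speed limits (degrees/s): [136.94, 136.94, 172.46, 180, 180, 180].

## Interface

Orientations are given as [roll, pitch, yaw] about the fixed x, y, z axes, in that order (R = Rz(yaw) Ry(pitch) Rx(roll)).
In Python, from plant import r gives the robot as it stands.
- The arm moves only by the tool play_rows, never from a script. Its argument "rows" is a list that holds one entry, the list of rows, each a list of 5 numbers: the closure, from 0 (fully open) to 1 (shut), then the shift along the tool's x, y, z each as a share of 0.5 m, from -1 to 1, then the turn about the tool's z as a share of 1.5 rad, from -1 to 1. A call has exactly 8 rows; each row is the pose to reach, as a shift and turn from the pose commanded when the call began, along the tool's axes at that moment; what a row does not reach only later rows make up. A row lasts 1/12 s, in which the tool goes at most 41.7 mm and 7.16 degrees, less where a joint would pass 70% of its speed; a pose out of reach is approached as far as the arm can. A call with a number of a shift or a turn outside -1 to 1 is refused whole. A call with a gripper value outside its range is refused whole. The fingers move at their own pace and stop on an object; "squeeze" is the grip in N (left out, the last holds). Time passes only in rows, so rows that repeat a pose let the fingers close, or fill a call up. It gives the time, the measured TCP pose, the force, the opening and the grip force at its end, in the units of the state.
- r.get_state(): the state, without advancing time (a new reading comes with each control period).
- r.capture(name): name is "scene" or "top"; returns the picture (384x512x3 uint8, red, green, blue); there is no depth.
- r.camera_info(name): a dict with "fovy" (degrees; the focal length in pixels is half the picture's height over the tangent of half this angle, whatever the lens; pixels are square), "cx", "cy" (the principal point, pixels), "pose" (4x4, takes a point from camera to world coordinates). Camera axes: x right, y down, z forward; pixel columns grow to the right and rows downward; lengths in m; the calibration is good to about 2 mm. A picture is of the moment at which its call begins. camera_info takes no time and is no camera call.
- r.close_job(): hands the job in; it is judged then, once.
The state is a dict: "time_s": time; "joints": joint angles; "qd": joint speeds; "joint_torque": joint torques, N m; "tcp_pos": TCP position; "eef_rot": TCP orientation; "contact_force": force on the tool from outside, world axes, zero at the start; "moment": the same for the moment, N m; "gripper_width": finger opening in m; "gripper_force": force on a finger pad.
Only numpy, scipy, OpenCV 4.12 (cv2) and the standard library are available. Lean on these libraries where they do the work, as an engineer would, in place of code of your own. Each camera call takes 0.05 s, during which the arm holds its last target. There are 200 camera calls.

## Task

Get the roll-top console on the counter ready for use: roll its slatted cover all the way open, then swing the display lying inside up to stand at 60 degrees from flat and let go, so that both stay where they were left. Do not disturb the jar beside the display or the other things on the counter.

Things in the scene. Friction and masses are not known exactly. Their poses are not given: they have to be found in the camera images.
- console: Fixed white roll-top box, bread-bin shape, 310 x 344 mm, 250 high: 85 mm base, half-round cheeks (inner faces at y = +-159 mm, outer radius 165) and a fixed rear shell. Its front, with a black control strip, is turned roughly away from the robot. Origin: centre of underside. Own -x = front, where the cover comes down; z up; y along its width. Inner deck at z = 85 mm, no front sill.
- cover (a joint): Curved cover of aluminium slats, outer radius 149 mm, 304 wide. Turns as one piece about cover_axis (along the console's y), from the front up and back under the rear shell. rad: 0 = closed (lower edge on the deck in front), 1.6 = fully open (end stop). Starts at 0 to 0.25. Friction holds it wherever it is left; about 3 to 7 N at its bar moves it.
- cover_grip (a point): Middle of the cover's round steel pull bar, 12 mm thick, 120 long, along the console's y, on two end posts, 39 mm clear of the slats, 195 mm from cover_axis. Closed: 183 mm in front of the axis, 67 above it. It circles the axis over the top; fully open: 72 mm behind, 181 above. It can turn between finger pads, so a tool pointing straight down can hold it all the way.
- cover_axis (a point): Point on the cover's axis at the middle of the console's width, 85 mm above the counter, straight over the console's origin.
- display (a joint): Friction hinge of the display in the console: grey panel 95 x 160 mm, 12 thick, dark screen on its lower face. rad: 0 = flat, face down, free edge to the front; grows as that edge swings up and back; 1.047 = 60 degrees, 1.571 = upright, stop at 1.75. Starts at 0 to 0.12. Stays at any angle; about 2 to 7 N at its bar moves it. In reach only with the cover open.
- display_grip (a point): Middle of the display's round steel pull bar, 12 mm thick, 100 long, along the console's y, beyond the panel's free edge (34 mm free gap), 145 mm from display_hinge. Flat: 35 mm above the inner deck, 125 mm in front of the console's middle. It swings up on a circle about the hinge and can turn between the finger pads.
- display_hinge (a point): Point on the display's hinge axis (along the console's y), in the middle of the panel's width: in the console's frame at x = 20, y = 35, z = 120 mm.
- jar: Bystander: white ceramic jar with steel lid, 48 mm across, 60 mm high, standing on the inner deck beside the display, about 100 mm to the console's -y side. Origin: centre of its underside.
- flask: Bystander: white plastic bottle, 72 mm across, 190 mm high. Origin: centre of its underside.
- cassette: Bystander: open steel instrument tray, 90 x 180 x 30 mm. Origin: centre of its underside.
- bowl: Bystander: steel bowl, 120 mm across, 45 mm high. Origin: centre of its underside.
- beaker: Bystander: grey cup, 70 mm across, 100 mm high. Origin: centre of its underside.
- brush: Bystander: cleaning brush lying flat, 180 mm long. Origin: its middle, underside.

How it is judged:
By the outcome, as a careful person would: the job done as asked, in the order asked, and still so for the second after the job is handed in, with the robot touching nothing.
It also fails if it takes over 54 s, if anything falls off the work surface, if the arm or the gripper's body presses on something with over 40 N, if the wrist force passes 120 N, or if a joint passes its speed limit or range.

## Working session

There is one attempt and no reset: what is moved stays moved. The work goes in short steps, Python scripts to look and compute and a tool call to move; the robot and the scene stay as the last step left them, time stands still between calls to the robot, and variables do not carry over. Pictures are saved under pics/ and viewed, at most 10 in all, crops included, and the job is handed in when it is done.

Besides the shell and the picture viewer there is one more tool, called after "Emit:" as name([rows], argument=value, ...), one row to a line, values as JSON. play_rows: Moves the arm, as the interface text tells. Its arguments: {"type":"object","properties":{"rows":{"type":"array","items":{"type":"array","items":{"type":"array","items":{"type":"number"}}}},"squeeze":{"type":"number"}},"required":["rows"]}

```bash
mkdir -p pics; ls; python3 - <<'E'
from plant import r
import cv2,numpy as np
for n in("scene","top"):
    im=r.capture(n); cv2.imwrite(f"pics/{n}0.png",im[:,:,::-1])
    c=r.camera_info(n); print(n,c["fovy"],c["cx"],c["cy"],{k:v for k,v in c.items() if k not in("pose","fovy","cx","cy")}); print(np.round(c["pose"],4).tolist())
s=r.get_state();print(s)
E
```

```text
pics
scene 47.42617323263991 259.5760124732508 195.23770492494043 {}
[[-0.9811, 0.184, -0.0596, 0.6421], [0.1934, 0.9339, -0.3007, 0.4296], [0.0003, -0.3065, -0.9519, 1.4797], [0.0, 0.0, 0.0, 1.0]]
top 44.79444304960372 260.6760244716671 188.95725249227152 {}
[[-0.0143, -0.9978, 0.0652, 0.4503], [-0.9999, 0.014, -0.0046, -0.0119], [0.0037, -0.0653, -0.9979, 1.5565], [0.0, 0.0, 0.0, 1.0]]
{'time_s': 0.1, 'joints': array([-5.30478567e+01,  2.05881412e+01,  6.39589437e-01, -1.80016096e-02,
       -7.01370236e+01, -1.65054215e+01]), 'qd': array([ 0.02747618, -0.0726155 ,  0.11967544,  0.06322776, -0.03966163,
       -0.01369629]), 'joint_torque': array([-2.53629754e-03, -5.84164274e+01,  2.93748200e+01,  7.01565519e+00,
        1.00851417e-02, -4.03062415e-05]), 'tcp_pos': array([ 0.23561931, -0.63210111,  0.24451069]), 'eef_rot': array([ 1.79913143e+02, -8.08850923e-03, -1.59559401e+02]), 'contact_force': array([0.9369407 , 0.21352148, 0.42010777]), 'moment': array([-0.01832769,  0.00955483, -0.01355024]), 'gripper_force': 0.0, 'gripper_width': 0.08764827943323053}
```

View pics/scene0.png

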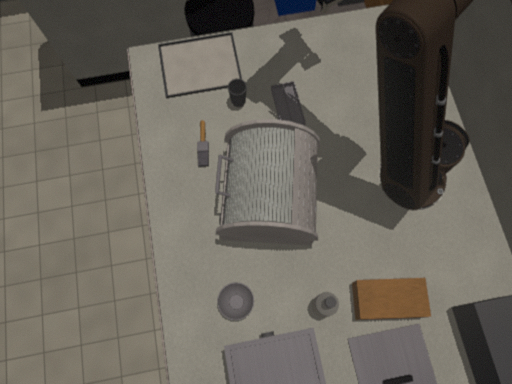

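View pics/top0.png

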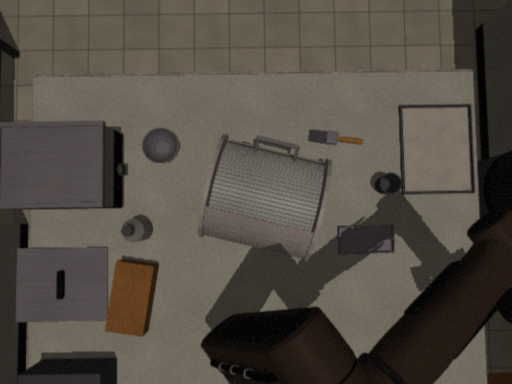

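The console sits at about (265,195) in top and (268,185) in scene. Its pull bar is at (276,145) in top and (221,183) in scene. I'll enlarge both to measure it.

```bash
cat > h.py <<'E'
import numpy as np,cv2
from plant import r
def K(n):
    c=r.camera_info(n); return 192/np.tan(np.radians(c["fovy"]/2)),c["cx"],c["cy"],np.array(c["pose"])
def ray(n,u,v):
    f,cx,cy,P=K(n); d=P[:3,:3]@np.array([(u-cx)/f,(v-cy)/f,1]); return P[:3,3],d/np.linalg.norm(d)
def plane(n,u,v,z):
    o,d=ray(n,u,v); return o+d*(z-o[2])/d[2]
def tri(a,b):
    (o1,d1),(o2,d2)=ray("top",*a),ray("scene",*b)
    t=np.linalg.lstsq(np.c_[d1,-d2],o2-o1,rcond=None)[0]
    p,q=o1+t[0]*d1,o2+t[1]*d2; return (p+q)/2,np.linalg.norm(p-q)
def proj(n,p):
    f,cx,cy,P=K(n); q=P[:3,:3].T@(np.array(p)-P[:3,3]); return q[:2]/q[2]*f+[cx,cy]
def crops(tag,boxes,s=4):
    ims=[]
    for n,(u,v,w,h) in boxes:
        im=r.capture(n)[:,:,::-1]; c=cv2.resize(im[v:v+h,u:u+w],None,fx=s,fy=s,interpolation=cv2.INTER_CUBIC)
        c=cv2.convertScaleAbs(c,alpha=1.4)
        for i in range(0,w,20): cv2.putText(c,str(u+i),(i*s,10),0,.35,(0,255,255)); cv2.line(c,(i*s,0),(i*s,c.shape[0]),(0,120,120),1) if i%20==0 else 0
        for j in range(0,h,20): cv2.putText(c,str(v+j),(0,j*s+10),0,.35,(0,255,0)); cv2.line(c,(0,j*s),(c.shape[1],j*s),(0,120,0),1)
        ims.append(c)
    cv2.imwrite(f"pics/{tag}.png",np.hstack(ims))
E
python3 - <<'E'
from h import *
crops("c1",[("top",(195,125,140,140)),("scene",(210,115,60,140))],4)
E
```

```text
(no output)
```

View pics/c1.png

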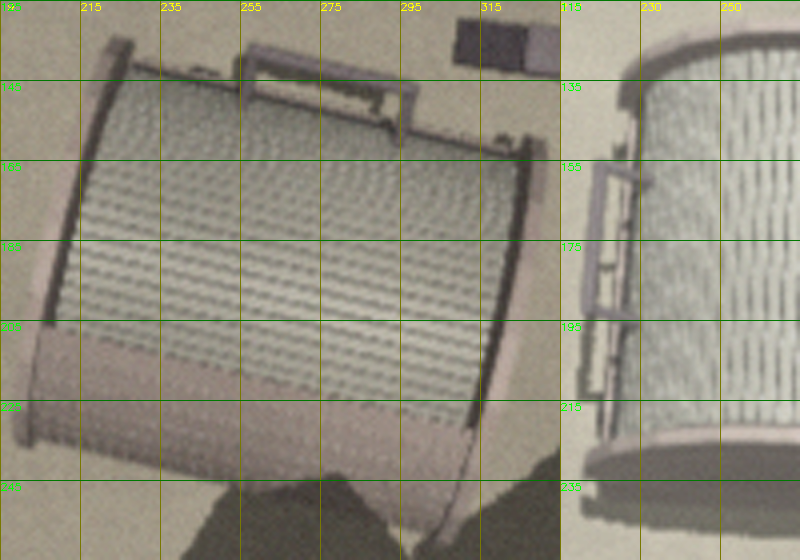

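```bash
python3 - <<'E'
from h import *
L=tri((258,137.5),(217.5,193));R=tri((298.5,147),(220,156))
print("bar",L,R,"len",np.linalg.norm(L[0]-R[0]))
m=(L[0]+R[0])/2;d=(L[0]-R[0]);print("mid",m,"ydir yaw",np.degrees(np.arctan2(d[1],d[0])))
c=[plane("top",u,v,.09) for u,v in((222,134.5),(331,160),(200,236),(306,262))]
print(np.round(c,4)); print("front len",np.linalg.norm(c[0]-c[1]),"side",np.linalg.norm(c[0]-c[2]),np.linalg.norm(c[1]-c[3]))
for a,b in((0,1),(2,3),(0,2),(1,3)):
    e=c[a]-c[b];print(np.degrees(np.arctan2(e[1],e[0])))
print("centre",sum(c)/4)
E
```

```text
bar (array([ 0.69030841, -0.01156599,  0.18913356]), np.float64(0.004672988837582297)) (array([ 0.66096905, -0.1312231 ,  0.19156541]), np.float64(0.002448501290406321)) len 0.12322554799921348
mid [ 0.67563873 -0.07139454  0.19034949] ydir yaw 76.22314671136752
[[ 0.7212  0.1018  0.09  ]
 [ 0.6349 -0.2428  0.09  ]
 [ 0.4011  0.1735  0.09  ]
 [ 0.3155 -0.157   0.09  ]]
front len 0.35523033253140457 side 0.32806216565330043 0.3307827564164554
75.94041518071904
75.47478377228487
-12.628105296293606
-15.043851908955908
centre [ 0.51820233 -0.03113398  0.09      ]
```

Bar height, length, direction and the console centre all agree: centre (0.517,-0.032), front facing -13.9°, cover at about 0.22 rad. First move is up, turn, and start across.

Emit:
play_rows([
  [[0.7, 0, 0, -0.08, -0.08], [0.7, 0, 0, -0.16, -0.16], [0.7, -0.05, 0.03, -0.22, -0.24], [0.7, -0.11, 0.065, -0.26, -0.32], [0.7, -0.17, 0.1, -0.29, -0.4], [0.7, -0.23, 0.14, -0.31, -0.48], [0.7, -0.29, 0.175, -0.31, -0.56], [0.7, -0.35, 0.21, -0.31, -0.64]],
], squeeze=30)

```text
time_s: 0.87
tcp_pos: [0.3639, -0.4716, 0.4013]
eef_rot: [-179.9, -0.0, -104.2]
contact_force: [-0.0, 0.2, -0.6]
gripper_width: 0.0398
gripper_force: 0.0
```

```bash
cat >> h.py <<'E'
C=np.array([0.517,-0.032,0.0]);A=np.radians(-13.8)
F=np.array([np.cos(A),np.sin(A),0])       # console front
Y=np.array([np.sin(A),-np.cos(A),0])      # console +y
Z=np.array([0,0,1.])
def W(x,y,z): return C-F*x+Y*y+Z*z
def coverbar(a,r0=.195): 
    t=np.arctan2(67,183)+a; return W(-r0*np.cos(t),0,.085+r0*np.sin(t))
def dispbar(a): return W(.02-.145*np.cos(a),.035,.12+.145*np.sin(a))
from scipy.spatial.transform import Rotation as Ro
def shares(pts,yaw=-103.8,base=None):
    s=r.get_state(); R=Ro.from_euler("xyz",s["eef_rot"],degrees=True).as_matrix()
    b=s["tcp_pos"] if base is None else base
    w=-((yaw-s["eef_rot"][2]+180)%360-180)
    print("tcp",np.round(s["tcp_pos"],4),"rot",np.round(s["eef_rot"],2),"F",np.round(s["contact_force"],1),"w",round(s["gripper_width"],4),"gf",round(float(s["gripper_force"]),1),"t",round(s["time_s"],2),"turn",round(np.radians(w)/1.5,3))
    for p in pts: print(np.round(R.T@(np.array(p)-b)/.5,3).tolist())
E
python3 - <<'E'
from h import *
b=np.array([.6756,-.0714,.19]); print(coverbar(.22))
shares([b+[0,0,.21],b+[0,0,.1],b])
E
```

```text
[ 0.6763333  -0.07113601  0.1903863 ]
tcp [ 0.3639 -0.4716  0.4013] rot [-1.7990e+02 -3.0000e-02 -1.0422e+02] F [-0.   0.2 -0.6] w 0.0398 gf 0.0 t 0.87 turn -0.005
[-0.929, -0.408, 0.003]
[-0.929, -0.407, 0.223]
[-0.929, -0.407, 0.423]
```

Emit:
play_rows([
  [[0.7, -0.07, -0.03, 0, -0.005], [0.7, -0.14, -0.06, 0, -0.005], [0.7, -0.21, -0.09, 0, -0.005], [0.7, -0.28, -0.12, 0, -0.005], [0.7, -0.35, -0.15, 0, -0.005], [0.7, -0.42, -0.18, 0, -0.005], [0.7, -0.49, -0.21, 0, -0.005], [0.7, -0.56, -0.24, 0, -0.005]],
])

```text
time_s: 1.53
tcp_pos: [0.5502, -0.2303, 0.4005]
eef_rot: [-180.0, 0.0, -104.1]
contact_force: [0.6, -1.0, -0.2]
gripper_width: 0.0262
gripper_force: 0.0
```

Emit:
play_rows([
  [[0.7, -0.07, -0.03, 0, 0], [0.7, -0.14, -0.06, 0, 0], [0.7, -0.21, -0.09, 0.02, 0], [0.7, -0.28, -0.12, 0.04, 0], [0.7, -0.34, -0.15, 0.08, 0], [0.7, -0.37, -0.168, 0.14, 0], [0.7, -0.37, -0.168, 0.2, 0], [0.7, -0.37, -0.168, 0.2, 0]],
])

```text
time_s: 2.2
tcp_pos: [0.6738, -0.0714, 0.2924]
eef_rot: [179.4, -0.1, -104.1]
contact_force: [-1.0, -0.3, -2.2]
gripper_width: 0.0262
gripper_force: 0.0
```

```bash
python3 - <<'E'
from h import *
b=np.array([.6756,-.0714,.19])
shares([b+[0,0,.1],b])
crops("c2",[("top",(225,100,100,100)),("scene",(190,130,100,100))],4)
E
```

```text
tcp [ 0.6738 -0.0714  0.2924] rot [ 1.7935e+02 -1.2000e-01 -1.0406e+02] F [-1.  -0.3 -2.2] w 0.0262 gf 0.0 t 2.2 turn -0.003
[-0.001, -0.003, 0.005]
[-0.001, -0.006, 0.205]
```

View pics/c2.png

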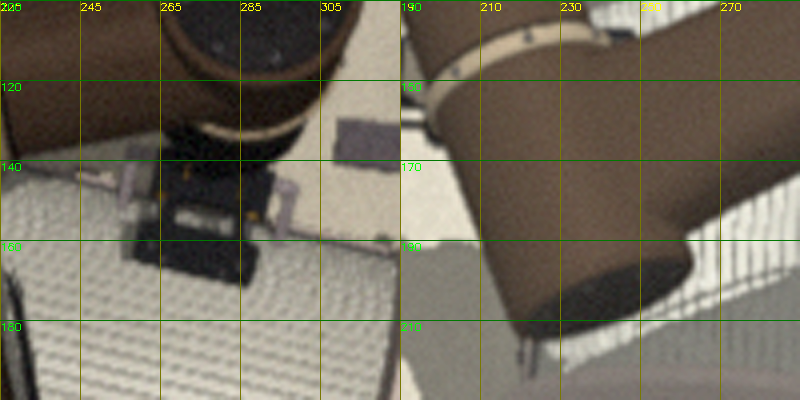

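The picture shows the fingers directly over the bar: top (275,150) between posts (257,148) and (296,155). Next is a slow descent.

Emit:
play_rows([
  [[0.7, 0, -0.005, 0.02, 0], [0.7, 0, -0.005, 0.05, 0], [0.7, 0, -0.005, 0.08, 0], [0.7, 0, -0.005, 0.1, 0], [0.7, 0, -0.005, 0.12, 0], [0.7, 0, -0.005, 0.135, 0], [0.7, 0, -0.005, 0.15, 0], [0.7, 0, -0.005, 0.15, 0]],
])

```text
time_s: 2.97
tcp_pos: [0.6781, -0.0739, 0.2241]
eef_rot: [179.9, -0.0, -104.1]
contact_force: [0.1, -0.2, 0.1]
gripper_width: 0.0262
gripper_force: 0.0
```

```bash
python3 - <<'E'
from h import *
b=np.array([.6756,-.0714,.193])
shares([b])
E
```

```text
tcp [ 0.6781 -0.0739  0.2241] rot [ 1.7991e+02 -2.0000e-02 -1.0414e+02] F [ 0.1 -0.2  0.1] w 0.0262 gf 0.0 t 2.97 turn -0.004
[-0.004, 0.006, 0.062]
```

Emit:
play_rows([
  [[0.7, -0.004, 0.005, 0.01, -0.004], [0.7, -0.004, 0.005, 0.02, -0.004], [0.7, -0.004, 0.005, 0.03, -0.004], [0.7, -0.004, 0.005, 0.04, -0.004], [0.7, -0.004, 0.005, 0.05, -0.004], [0.7, -0.004, 0.005, 0.062, -0.004], [0.7, -0.004, 0.005, 0.062, -0.004], [0.7, -0.004, 0.005, 0.062, -0.004]],
])

```text
time_s: 3.63
tcp_pos: [0.6764, -0.0713, 0.1938]
eef_rot: [180.0, -0.0, -103.8]
contact_force: [0.2, -0.1, 0.7]
gripper_width: 0.0265
gripper_force: 0.0
```

Emit:
play_rows([
  [[0.8, 0, 0, 0, 0], [0.85, 0, 0, 0, 0], [0.9, 0, 0, 0, 0], [0.95, 0, 0, 0, 0], [1, 0, 0, 0, 0], [1, 0, 0, 0, 0], [1, 0, 0, 0, 0], [1, 0, 0, 0, 0]],
], squeeze=25)

```text
time_s: 4.3
tcp_pos: [0.6779, -0.0715, 0.1951]
eef_rot: [-179.8, 0.0, -103.8]
contact_force: [4.8, -1.9, 0.5]
gripper_width: 0.0112
gripper_force: 25.0
```

```bash
python3 - <<'E'
from h import *
shares([])
s=r.get_state();p=s["tcp_pos"]; d=p-C; h=d@F; print("h,lat,rad",h,d@Y,np.hypot(h,p[2]-.085-.003))
# arc, steps from here
a0=np.arctan2(p[2]-.003-.085,h)-np.arctan2(67,183); print("a0",a0)
b=coverbar(a0)
R=Ro.from_euler("xyz",s["eef_rot"],degrees=True).as_matrix()
for a in np.linspace(a0,1.61,25)[1:]: print(round(a,2),np.round(R.T@(coverbar(a)-b)/.5,3).tolist())
E
```

```text
tcp [ 0.6779 -0.0715  0.1951] rot [-1.7984e+02  2.0000e-02 -1.0378e+02] F [ 4.8 -1.9  0.5] w 0.0112 gf 25.0 t 4.3 turn 0.0
h,lat,rad 0.1656224264327348 -3.708140507541202e-05 0.19725117871766024
a0 0.22319039362499116
0.28 [-0.0, 0.013, -0.019]
0.34 [-0.0, 0.027, -0.036]
0.4 [-0.0, 0.041, -0.053]
0.45 [-0.0, 0.057, -0.07]
0.51 [-0.0, 0.074, -0.085]
0.57 [-0.0, 0.091, -0.099]
0.63 [-0.0, 0.109, -0.112]
0.69 [-0.0, 0.128, -0.124]
0.74 [-0.0, 0.148, -0.135]
0.8 [-0.0, 0.168, -0.145]
0.86 [-0.0, 0.189, -0.154]
0.92 [-0.0, 0.211, -0.161]
0.97 [-0.0, 0.232, -0.167]
1.03 [-0.0, 0.254, -0.172]
1.09 [-0.0, 0.276, -0.176]
1.15 [-0.0, 0.299, -0.178]
1.21 [-0.0, 0.321, -0.179]
1.26 [-0.0, 0.344, -0.179]
1.32 [-0.0, 0.366, -0.177]
1.38 [-0.0, 0.389, -0.174]
1.44 [-0.0, 0.411, -0.17]
1.49 [-0.0, 0.433, -0.165]
1.55 [-0.0, 0.454, -0.158]
1.61 [-0.0, 0.475, -0.15]
```

Gripped (opening about 12 mm, and the radius agrees). Now the first third of the arc.

Emit:
play_rows([
  [[1, 0, 0.007, -0.009, 0], [1, 0, 0.02, -0.028, 0], [1, 0, 0.034, -0.045, 0], [1, 0, 0.049, -0.062, 0], [1, 0, 0.065, -0.078, 0], [1, 0, 0.082, -0.092, 0], [1, 0, 0.091, -0.099, 0], [1, 0, 0.091, -0.099, 0]],
])

```text
time_s: 4.97
tcp_pos: [0.6325, -0.0598, 0.2454]
eef_rot: [-179.9, 0.1, -103.8]
contact_force: [0.9, 3.0, 5.3]
gripper_width: 0.0112
gripper_force: 25.0
```

```bash
cat > arc.py <<'E'
from h import *
shares([])
s=r.get_state();p=s["tcp_pos"]; d=p-C; h=d@F; print("h,lat,rad",h,d@Y,np.hypot(h,p[2]-.085-.003))
a0=np.arctan2(p[2]-.003-.085,h)-np.arctan2(67,183); print("a0",a0)
for a in np.arange(a0,1.66,.0575): print(round(a,2),np.round((coverbar(a)+[0,0,.003]-p)@np.c_[-F,-Z]/.5,3).tolist())
E
python3 arc.py
```

```text
tcp [ 0.6325 -0.0598  0.2454] rot [-1.7988e+02  8.0000e-02 -1.0375e+02] F [0.9 3.  5.3] w 0.0112 gf 25.0 t 4.97 turn 0.001
h,lat,rad 0.11881736720144086 -0.000523025148355144 0.19721958873735948
a0 0.573250755230359
0.57 [0.003, 0.004]
0.63 [0.021, -0.009]
0.69 [0.04, -0.021]
0.75 [0.06, -0.032]
0.8 [0.08, -0.042]
0.86 [0.101, -0.05]
0.92 [0.122, -0.058]
0.98 [0.143, -0.064]
1.03 [0.165, -0.068]
1.09 [0.187, -0.072]
1.15 [0.21, -0.074]
1.21 [0.232, -0.075]
1.26 [0.255, -0.075]
1.32 [0.277, -0.073]
1.38 [0.299, -0.07]
1.44 [0.321, -0.066]
1.49 [0.343, -0.061]
1.55 [0.364, -0.054]
1.61 [0.385, -0.046]
```

Emit:
play_rows([
  [[1, 0, 0.016, -0.012, 0], [1, 0, 0.036, -0.024, 0], [1, 0, 0.056, -0.035, 0], [1, 0, 0.077, -0.045, 0], [1, 0, 0.098, -0.053, 0], [1, 0, 0.119, -0.061, 0], [1, 0, 0.141, -0.067, 0], [1, 0, 0.162, -0.071, 0]],
])

```text
time_s: 5.63
tcp_pos: [0.5562, -0.0403, 0.2815]
eef_rot: [-179.6, 0.2, -103.7]
contact_force: [6.3, 4.4, 7.5]
gripper_width: 0.0106
gripper_force: 25.0
```

```bash
python3 arc.py
```

```text
tcp [ 0.5562 -0.0403  0.2815] rot [-1.7964e+02  1.5000e-01 -1.0374e+02] F [6.3 4.4 7.5] w 0.0106 gf 25.0 t 5.63 turn 0.001
h,lat,rad 0.04003431709824315 -0.0013141190954435462 0.197550706677008
a0 1.0157665449185413
1.02 [0.001, 0.005]
1.07 [0.023, 0.001]
1.13 [0.045, -0.002]
1.19 [0.068, -0.003]
1.25 [0.09, -0.003]
1.3 [0.113, -0.002]
1.36 [0.135, 0.001]
1.42 [0.157, 0.005]
1.48 [0.179, 0.01]
1.53 [0.2, 0.016]
1.59 [0.221, 0.023]
1.65 [0.242, 0.032]
```

Emit:
play_rows([
  [[1, 0, 0.022, -0.001, 0], [1, 0, 0.044, -0.004, 0], [1, 0, 0.067, -0.005, 0], [1, 0, 0.09, -0.005, 0], [1, 0, 0.112, -0.004, 0], [1, 0, 0.134, -0.001, 0], [1, 0, 0.156, 0.003, 0], [1, 0, 0.176, 0.008, 0]],
])

```text
time_s: 6.3
tcp_pos: [0.4698, -0.0185, 0.2763]
eef_rot: [-179.8, 0.2, -103.7]
contact_force: [4.6, 8.2, 4.3]
gripper_width: 0.0109
gripper_force: 25.0
```

```bash
python3 arc.py
```

```text
tcp [ 0.4698 -0.0185  0.2763] rot [-179.78    0.21 -103.74] F [4.6 8.2 4.3] w 0.0109 gf 25.0 t 6.3 turn 0.001
h,lat,rad -0.049082494012520135 -0.0018286904168495956 0.19456421663817894
a0 1.474857545499709
1.47 [0.0, -0.001]
1.53 [0.022, 0.005]
1.59 [0.043, 0.013]
1.65 [0.064, 0.022]
```

Emit:
play_rows([
  [[1, 0, 0.01, 0.003, 0], [1, 0, 0.02, 0.006, 0], [1, 0, 0.03, 0.009, 0], [1, 0, 0.04, 0.012, 0], [1, 0, 0.046, 0.014, 0], [1, 0, 0.052, 0.017, 0], [1, 0, 0.055, 0.018, 0], [1, 0, 0.055, 0.018, 0]],
])

```text
time_s: 6.97
tcp_pos: [0.4509, -0.0135, 0.2704]
eef_rot: [-178.9, 0.2, -103.6]
contact_force: [36.6, -11.6, -6.1]
gripper_width: 0.0114
gripper_force: 25.0
```

```bash
python3 arc.py
```

```text
tcp [ 0.4509 -0.0135  0.2704] rot [-178.88    0.22 -103.65] F [ 36.6 -11.6  -6.1] w 0.0114 gf 25.0 t 6.97 turn 0.002
h,lat,rad -0.06858570591039984 -0.002167117251607429 0.19488321240510267
a0 1.5794680250848347
1.58 [0.0, -0.0]
1.64 [0.021, 0.008]
```

Force rose to 37 N: that is the end stop. Relax most of that, open and lift.

Emit:
play_rows([
  [[1, 0, -0.006, -0.001, 0], [1, 0, -0.011, -0.002, 0], [1, 0, -0.011, -0.002, 0], [0.85, 0, -0.011, -0.002, 0], [0.7, 0, -0.011, -0.002, 0], [0.6, 0, -0.011, -0.002, 0], [0.6, 0, -0.011, -0.002, 0], [0.6, 0, -0.011, -0.002, 0]],
])

```text
time_s: 7.63
tcp_pos: [0.446, -0.0152, 0.2666]
eef_rot: [179.9, -0.1, -103.8]
contact_force: [0.1, -0.2, -1.1]
gripper_width: 0.0326
gripper_force: 0.0
```

```bash
python3 arc.py
```

```text
tcp [ 0.446  -0.0152  0.2666] rot [ 1.7987e+02 -7.0000e-02 -1.0379e+02] F [ 0.1 -0.2 -1.1] w 0.0326 gf 0.0 t 7.63 turn 0.0
h,lat,rad -0.07297074465420053 0.0006701723640074632 0.1929341541221337
a0 1.6077014671093712
1.61 [0.002, -0.004]
```

Released, and the bar was at about 1.6 rad. Lift straight up, then move forward and to the right, clear of the view.

Emit:
play_rows([
  [[0.6, 0, 0, -0.03, 0], [0.6, 0, 0, -0.08, 0], [0.6, 0, 0, -0.14, 0], [0.6, 0, 0, -0.2, 0], [0.6, 0.05, 0, -0.26, 0], [0.6, 0.12, 0, -0.28, 0], [0.6, 0.2, 0, -0.28, 0], [0.6, 0.28, 0, -0.28, 0]],
])

```text
time_s: 8.3
tcp_pos: [0.4127, -0.1518, 0.408]
eef_rot: [-180.0, 0.0, -103.7]
contact_force: [1.4, 0.2, -0.9]
gripper_width: 0.0349
gripper_force: 0.0
```

Emit:
play_rows([
  [[0.65, 0.08, 0, 0, 0], [0.65, 0.16, 0, 0, 0], [0.65, 0.24, 0, 0, 0], [0.65, 0.32, 0, 0, 0], [0.65, 0.4, 0, 0, 0], [0.65, 0.48, 0, 0, 0], [0.65, 0.5, 0, 0, 0], [0.65, 0.5, 0, 0, 0]],
])

```text
time_s: 8.97
tcp_pos: [0.3525, -0.3959, 0.4056]
eef_rot: [179.8, 0.1, -104.0]
contact_force: [0.2, 0.6, -0.2]
gripper_width: 0.0307
gripper_force: 0.0
```

```bash
python3 - <<'E'
from h import *
shares([])
crops("c3",[("top",(200,125,130,130)),("scene",(205,120,70,130))],4)
for n in("top","scene"): print(n,"cover grip pred",proj(n,coverbar(1.6)),"disp bar pred",[proj(n,dispbar(.06)+Y*k).round(1).tolist() for k in(-.05,.05)])
E
```

```text
tcp [ 0.3525 -0.3959  0.4056] rot [ 1.7977e+02  5.0000e-02 -1.0401e+02] F [ 0.2  0.6 -0.2] w 0.0307 gf 0.0 t 8.97 turn -0.002
top cover grip pred [260.00583162 220.70060014] disp bar pred [[269.5, 157.1], [301.1, 164.3]]
scene cover grip pred [294.99451916 168.72874179] disp bar pred [[231.4, 185.7], [233.3, 157.4]]
```

View pics/c3.png

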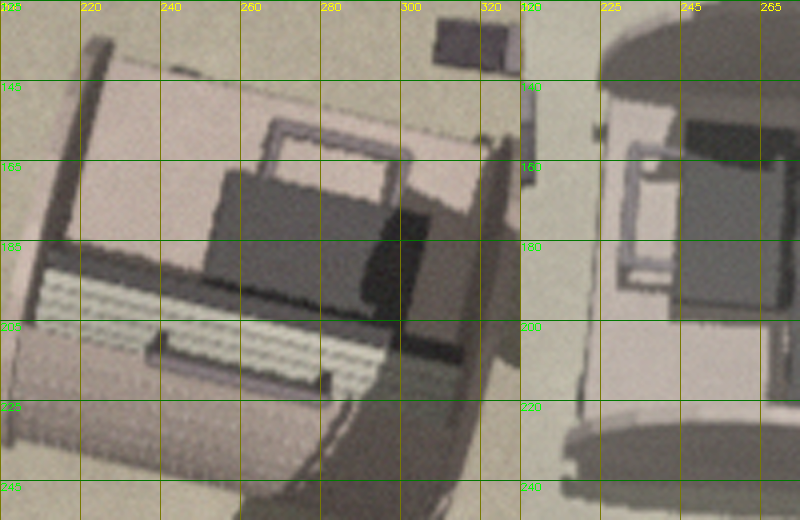

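The cover is open, with its bar at top (260,218). The display bar runs (269.5,156.3)–(301,163.8) in top and (231.5,186)–(233,157) in scene. The jar is not visible, so it is probably under the cover's shade on the left. Next I triangulate.

```bash
python3 - <<'E'
from h import *
L=tri((269.5,156.5),(231.5,185.8));R=tri((301,164),(233.2,157.2));print(L,R,np.linalg.norm(L[0]-R[0]))
m=(L[0]+R[0])/2;print("mid",m,"pred0/.06/.12",dispbar(0),dispbar(.06),dispbar(.12))
d=L[0]-R[0];print(np.degrees(np.arctan2(d[1],d[0])))
T=m+[0,0,.004];shares([T+[0,0,.2],T+[0,0,.08],T])
crops("c4",[("scene",(255,120,80,130)),("top",(200,150,100,130))],4)
E
```

```text
(array([ 0.64233217, -0.04668219,  0.13024303]), np.float64(0.002170362093135041)) (array([ 0.61834384, -0.14345915,  0.13294288]), np.float64(0.0002091824378148353)) 0.09974220993730869
mid [ 0.63033801 -0.09507067  0.13159296] pred0/.06/.12 [ 0.63004311 -0.09580638  0.12      ] [ 0.62978972 -0.09574414  0.12869478] [ 0.62903047 -0.09555765  0.13735827]
76.07854692098836
tcp [ 0.3534 -0.3938  0.4064] rot [ 1.7988e+02  5.0000e-02 -1.0388e+02] F [0.4 0.6 0.3] w 0.0305 gf 0.0 t 9.07 turn -0.001
[-0.713, -0.395, 0.141]
[-0.712, -0.395, 0.381]
[-0.712, -0.395, 0.541]
```

View pics/c4.png

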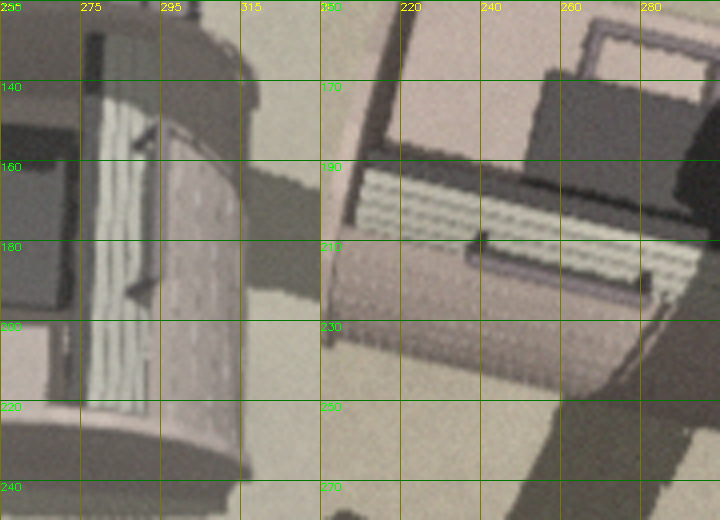

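The cover bar is at scene (293.5,171) and top (260,219.5), within about 1 px of the fully open prediction. Next I go above the display bar.

Emit:
play_rows([
  [[0.68, -0.06, -0.035, 0, 0], [0.68, -0.125, -0.07, 0, 0], [0.68, -0.19, -0.105, 0, 0], [0.68, -0.255, -0.14, 0, 0], [0.68, -0.32, -0.175, 0, 0], [0.68, -0.385, -0.21, 0, 0], [0.68, -0.45, -0.25, 0, 0], [0.68, -0.515, -0.285, 0, 0]],
])

```text
time_s: 9.83
tcp_pos: [0.5547, -0.1744, 0.408]
eef_rot: [-179.9, 0.0, -103.6]
contact_force: [0.7, -0.2, 0.7]
gripper_width: 0.0283
gripper_force: 0.0
```

Emit:
play_rows([
  [[0.68, -0.06, -0.035, 0, 0], [0.68, -0.12, -0.07, 0, 0], [0.68, -0.17, -0.095, 0.02, 0], [0.68, -0.197, -0.11, 0.06, 0], [0.68, -0.197, -0.11, 0.12, 0], [0.68, -0.197, -0.11, 0.18, 0], [0.68, -0.197, -0.11, 0.24, 0], [0.68, -0.197, -0.11, 0.28, 0]],
])

```text
time_s: 10.5
tcp_pos: [0.6293, -0.0929, 0.2646]
eef_rot: [179.8, -0.0, -103.6]
contact_force: [-0.1, 0.2, -0.8]
gripper_width: 0.0282
gripper_force: 0.0
```

```bash
python3 - <<'E'
from h import *
T=np.array([.630,-.0953,.1335]);shares([T+[0,0,.06],T])
E
```

```text
tcp [ 0.6293 -0.0929  0.2646] rot [ 179.84   -0.   -103.64] F [-0.1  0.2 -0.8] w 0.0282 gf 0.0 t 10.5 turn 0.002
[0.004, -0.003, 0.142]
[0.004, -0.003, 0.262]
```

Emit:
play_rows([
  [[0.71, 0.003, -0.003, 0.02, 0.002], [0.71, 0.003, -0.003, 0.05, 0.002], [0.71, 0.003, -0.003, 0.08, 0.002], [0.71, 0.003, -0.003, 0.11, 0.002], [0.71, 0.003, -0.003, 0.13, 0.002], [0.71, 0.003, -0.003, 0.142, 0.002], [0.71, 0.003, -0.003, 0.142, 0.002], [0.71, 0.003, -0.003, 0.142, 0.002]],
])

```text
time_s: 11.17
tcp_pos: [0.6321, -0.0966, 0.1971]
eef_rot: [-180.0, -0.0, -103.9]
contact_force: [0.1, 0.8, 1.0]
gripper_width: 0.0255
gripper_force: 0.0
```

```bash
python3 - <<'E'
from h import *
T=np.array([.630,-.0953,.1335]);shares([T])
E
```

```text
tcp [ 0.6321 -0.0966  0.1971] rot [-179.96   -0.   -103.92] F [0.1 0.8 1. ] w 0.0255 gf 0.0 t 11.17 turn -0.001
[-0.001, 0.005, 0.127]
```

Emit:
play_rows([
  [[0.71, 0, 0.004, 0.02, -0.001], [0.71, 0, 0.004, 0.04, -0.001], [0.71, 0, 0.004, 0.06, -0.001], [0.71, 0, 0.004, 0.08, -0.001], [0.71, 0, 0.004, 0.1, -0.001], [0.71, 0, 0.004, 0.115, -0.001], [0.71, 0, 0.004, 0.127, -0.001], [0.71, 0, 0.004, 0.127, -0.001]],
])

```text
time_s: 11.83
tcp_pos: [0.629, -0.0964, 0.131]
eef_rot: [179.9, -0.0, -103.9]
contact_force: [0.5, -0.3, -0.4]
gripper_width: 0.0254
gripper_force: 0.0
```

Emit:
play_rows([
  [[0.8, 0, 0, 0, 0], [0.85, 0, 0, 0, 0], [0.9, 0, 0, 0, 0], [0.95, 0, 0, 0, 0], [1, 0, 0, 0, 0], [1, 0, 0, 0, 0], [1, 0, 0, 0, 0], [1, 0, 0, 0, 0]],
])

```text
time_s: 12.5
tcp_pos: [0.6327, -0.0969, 0.1343]
eef_rot: [-179.7, 0.0, -103.9]
contact_force: [7.3, -4.8, -4.3]
gripper_width: 0.0109
gripper_force: 25.0
```

```bash
cat > darc.py <<'E'
from h import *
import sys
shares([])
s=r.get_state();p=s["tcp_pos"]; d=p-C; h=d@F+.02; zz=p[2]-.003-.12
a0=np.arctan2(zz,h); print("h,lat,rad",h,d@Y,np.hypot(h,zz),"a0",a0)
for a in np.arange(a0,1.1,.06): print(round(a,2),np.round((dispbar(a)-dispbar(a0))@np.c_[-F,-Z]/.5,3).tolist())
E
python3 darc.py
```

```text
tcp [ 0.6327 -0.0969  0.1343] rot [-1.7966e+02  4.0000e-02 -1.0385e+02] F [ 7.3 -4.8 -4.3] w 0.0109 gf 25.0 t 12.5 turn -0.001
h,lat,rad 0.14784267186784533 0.03542563336373495 0.14827206545747648 a0 0.07612336402930882
0.08 [0.0, 0.0]
0.14 [0.002, -0.017]
0.2 [0.005, -0.034]
0.26 [0.009, -0.051]
0.32 [0.014, -0.068]
0.38 [0.019, -0.084]
0.44 [0.026, -0.1]
0.5 [0.034, -0.116]
0.56 [0.043, -0.131]
0.62 [0.052, -0.146]
0.68 [0.063, -0.159]
0.74 [0.074, -0.173]
0.8 [0.086, -0.185]
0.86 [0.099, -0.197]
0.92 [0.113, -0.208]
0.98 [0.127, -0.218]
1.04 [0.141, -0.227]
1.1 [0.157, -0.236]
```

Both arcs fit better with the centre 3 mm further forward, and the cover's end position then works out at 1.6. I update the centre and swing the display.

Emit:
play_rows([
  [[1, 0, 0.001, -0.012, 0], [1, 0, 0.003, -0.029, 0], [1, 0, 0.007, -0.046, 0], [1, 0, 0.011, -0.06, 0], [1, 0, 0.016, -0.075, 0], [1, 0, 0.021, -0.088, 0], [1, 0, 0.026, -0.1, 0], [1, 0, 0.026, -0.1, 0]],
])

```text
time_s: 13.17
tcp_pos: [0.6193, -0.0934, 0.1855]
eef_rot: [-179.7, 0.1, -103.9]
contact_force: [3.4, -1.9, 4.5]
gripper_width: 0.0113
gripper_force: 25.0
```

```bash
sed -i 's/^C=.*/C=np.array([0.5199,-0.0327,0.0])/' h.py; python3 darc.py
```

```text
Traceback (most recent call last):
  File "darc.py", line 1, in <module>
    from h import *
  File "h.py", line 25, in <module>
    F=np.array([np.cos(A),np.sin(A),0])       # console front
                       ^
NameError: name 'A' is not defined
```

```bash
sed -i 's/^C=.*/C=np.array([0.5199,-0.0327,0.0]);A=np.radians(-13.8)/' h.py; python3 darc.py
```

```text
tcp [ 0.6193 -0.0934  0.1855] rot [-1.7966e+02  7.0000e-02 -1.0385e+02] F [ 3.4 -1.9  4.5] w 0.0113 gf 25.0 t 13.17 turn -0.001
h,lat,rad 0.13098616703354035 0.03528430522565455 0.14513220325248716 a0 0.4451873634850295
0.45 [0.0, 0.0]
0.51 [0.008, -0.015]
0.57 [0.017, -0.03]
0.63 [0.027, -0.045]
0.69 [0.037, -0.059]
0.75 [0.049, -0.072]
0.81 [0.061, -0.084]
0.87 [0.074, -0.096]
0.93 [0.087, -0.107]
0.99 [0.101, -0.117]
1.05 [0.116, -0.126]
```

Radius is 145.1, as it should be. Continue to about 0.87.

Emit:
play_rows([
  [[1, 0, 0.008, -0.015, 0], [1, 0, 0.017, -0.03, 0], [1, 0, 0.027, -0.045, 0], [1, 0, 0.037, -0.059, 0], [1, 0, 0.049, -0.072, 0], [1, 0, 0.061, -0.084, 0], [1, 0, 0.074, -0.096, 0], [1, 0, 0.074, -0.096, 0]],
])

```text
time_s: 13.83
tcp_pos: [0.5841, -0.0844, 0.2347]
eef_rot: [-179.5, 0.1, -103.8]
contact_force: [5.2, -1.6, 9.8]
gripper_width: 0.0109
gripper_force: 25.0
```

```bash
python3 darc.py
```

```text
tcp [ 0.5841 -0.0844  0.2347] rot [-1.7948e+02  1.1000e-01 -1.0381e+02] F [ 5.2 -1.6  9.8] w 0.0109 gf 25.0 t 13.83 turn -0.0
h,lat,rad 0.09471453243704682 0.03484962558930282 0.1464211427805909 a0 0.8673316188671503
0.87 [0.0, 0.0]
0.93 [0.014, -0.011]
0.99 [0.028, -0.021]
1.05 [0.043, -0.03]
```

Emit:
play_rows([
  [[1, 0, 0.008, -0.006, 0], [1, 0, 0.016, -0.012, 0], [1, 0, 0.024, -0.018, 0], [1, 0, 0.032, -0.023, 0], [1, 0, 0.038, -0.027, 0], [1, 0, 0.043, -0.03, 0], [1, 0, 0.043, -0.03, 0], [1, 0, 0.043, -0.03, 0]],
])

```text
time_s: 14.5
tcp_pos: [0.5647, -0.0794, 0.2499]
eef_rot: [-179.4, 0.1, -103.8]
contact_force: [7.9, -1.0, 9.9]
gripper_width: 0.0112
gripper_force: 25.0
```

```bash
python3 darc.py; python3 -c "
from h import *
print(dispbar(1.047)+[0,0,.003])"
```

```text
tcp [ 0.5647 -0.0794  0.2499] rot [-1.7936e+02  1.2000e-01 -1.0379e+02] F [ 7.9 -1.   9.9] w 0.0112 gf 25.0 t 14.5 turn 0.0
h,lat,rad 0.07462697206265334 0.034629912616137584 0.14724110905333715 a0 1.0392868328969393
1.04 [0.0, 0.0]
1.1 [0.015, -0.008]
[ 0.56255997 -0.07921862  0.24855936]
```

```bash
python3 - <<'E'
from h import *
from scipy.optimize import least_squares as ls
P=np.array([[.6327,-.0969,.1343],[.6193,-.0934,.1855],[.5841,-.0844,.2347],[.5647,-.0794,.2499]])
q=np.c_[(P-C)@F+.02,P[:,2]-.12]
s=ls(lambda c:np.hypot(*(q-c).T)-.145,[0,0]); print(s.x,s.fun*1e3)
print([np.arctan2(*(v-s.x)[::-1]) for v in q])
E
```

```text
[-0.00028636  0.00532191] [ 0.42156898 -0.5698572  -0.14839725  0.37746961]
[np.float64(0.061777650843120674), np.float64(0.4297667746841348), np.float64(0.8558134210061835), np.float64(1.029280682539259)]
```

The fitted angle is 1.03 rad, so nudge 2.5 mm further.

Emit:
play_rows([
  [[1, 0, 0.002, -0.002, 0], [1, 0, 0.004, -0.003, 0], [1, 0, 0.005, -0.004, 0], [1, 0, 0.005, -0.004, 0], [1, 0, 0.005, -0.004, 0], [1, 0, 0.005, -0.004, 0], [1, 0, 0.005, -0.004, 0], [1, 0, 0.005, -0.004, 0]],
])

```text
time_s: 15.17
tcp_pos: [0.5624, -0.0788, 0.2514]
eef_rot: [-179.4, 0.1, -103.8]
contact_force: [9.6, -2.8, 6.6]
gripper_width: 0.0107
gripper_force: 25.0
```

```bash
python3 - <<'E'
from h import *
shares([])
p=r.get_state()["tcp_pos"]; print(np.arctan2(p[2]-.12-.0053,(p-C)@F+.0203))
E
```

```text
tcp [ 0.5624 -0.0788  0.2514] rot [-1.7938e+02  1.1000e-01 -1.0380e+02] F [ 9.6 -2.8  6.6] w 0.0107 gf 25.0 t 15.17 turn -0.0
1.0487405277785056
```

Emit:
play_rows([
  [[1, 0, -0.002, -0.001, 0], [1, 0, -0.004, -0.002, 0], [1, 0, -0.004, -0.002, 0], [0.9, 0, -0.004, -0.002, 0], [0.8, 0, -0.004, -0.002, 0], [0.7, 0, -0.004, -0.002, 0], [0.68, 0, -0.004, -0.002, 0], [0.68, 0, -0.004, -0.002, 0]],
])

```text
time_s: 15.83
tcp_pos: [0.5592, -0.0791, 0.2483]
eef_rot: [179.9, -0.0, -103.9]
contact_force: [0.6, 0.9, 0.1]
gripper_width: 0.0269
gripper_force: 0.0
```

Emit:
play_rows([
  [[0.68, 0, 0, -0.01, 0], [0.68, 0, 0, -0.03, 0], [0.68, 0, 0, -0.07, 0], [0.68, 0, 0, -0.13, 0], [0.68, 0, 0, -0.2, 0], [0.68, 0, 0, -0.27, 0], [0.68, 0.06, 0, -0.32, 0], [0.68, 0.14, 0, -0.32, 0]],
])

```text
time_s: 16.5
tcp_pos: [0.5449, -0.1467, 0.4161]
eef_rot: [-179.5, 0.1, -103.6]
contact_force: [1.2, -0.6, 0.7]
gripper_width: 0.0282
gripper_force: 0.0
```

Emit:
play_rows([
  [[0.68, 0.08, 0, 0, 0], [0.68, 0.16, 0, 0, 0], [0.68, 0.24, 0, 0, 0], [0.68, 0.32, 0, 0, 0], [0.68, 0.4, 0, 0, 0], [0.68, 0.48, 0, 0, 0], [0.68, 0.56, 0, 0, 0], [0.68, 0.6, 0, 0, 0]],
])

```text
time_s: 17.17
tcp_pos: [0.4695, -0.4418, 0.4092]
eef_rot: [180.0, -0.0, -104.0]
contact_force: [0.8, 0.3, -0.5]
gripper_width: 0.028
gripper_force: 0.0
```

```bash
python3 - <<'E'
from h import *
shares([])
crops("c5",[("top",(200,125,125,130)),("scene",(235,120,75,130))],4)
for n in("top","scene"): print(n,{a:[proj(n,dispbar(a)+Y*k+Z*.0025).round(1).tolist() for k in(-.05,.05)] for a in(1.0,1.047,1.09)})
E
```

```text
tcp [ 0.4695 -0.4418  0.4092] rot [ 1.7996e+02 -4.0000e-02 -1.0399e+02] F [ 0.8  0.3 -0.5] w 0.028 gf 0.0 t 17.17 turn -0.002
top {1.0: [[265.4, 173.3], [299.9, 181.3]], 1.047: [[265.0, 175.2], [299.6, 183.2]], 1.09: [[264.6, 177.0], [299.2, 185.0]]}
scene {1.0: [[250.0, 174.1], [251.7, 143.7]], 1.047: [[251.9, 173.7], [253.6, 143.3]], 1.09: [[253.7, 173.4], [255.4, 143.0]]}
```

View pics/c5.png

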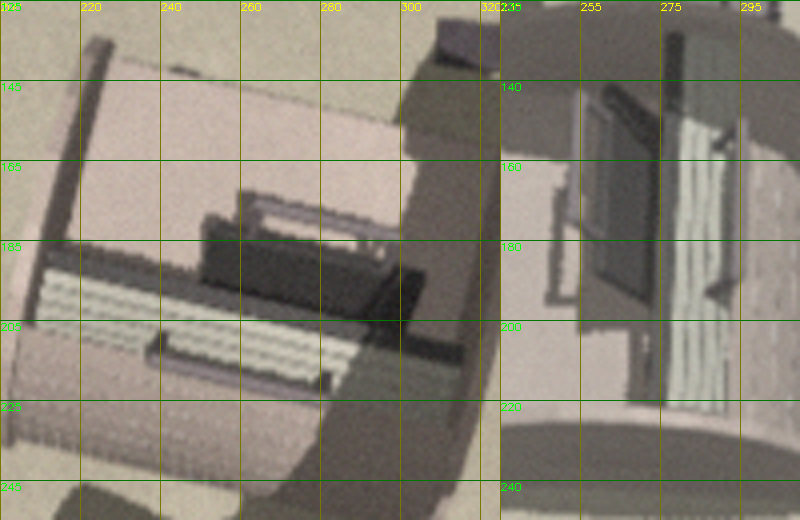

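The display bar is at top (264.5,175)–(299.5,183) and scene (253.5,174)–(255.5,143). The two views together put the display at 60° within about a degree, and the cover is still open. The robot is clear, so I hand in.

```bash
python3 -c "
from plant import r
print(r.close_job())"
```

```text
the job is handed in; nothing more can be done
None
```

The cover is rolled fully open to its end stop, the display is left standing at about 60 degrees (measured to within about a degree), and I handed the job in at about 17 s with the arm clear; nothing else was seen to move, though the jar was never visible in the pictures, so I could not check it directly.

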